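# Set the grinder's speed selector to four and press start

## Robot

A 6-joint arm with a two-finger parallel gripper is mounted at the origin on a cart in front of the work surface, level with it; the furniture and walls round the work are solid. World frame = base frame: x ahead of the robot, y to its left, z up, the work surface at z = 0. Lengths are in m, angles in degrees, forces in N, time in s.
With the tool pointing down it reaches from about 0.35 to 0.875 m from the base axis. Payload 15.5 kg.
Tool frame: the origin (TCP) lies at the very end of the fingers, on their centre line; the grasp point (between the pads) lies 19 mm behind it; z points along the fingers, y is the direction in which the jaws open and shut (so a half turn about z gives the same grasp; the last joint's range is limited). The gripper opens to 85 mm and grips with 20 to 120 N. Pads are 22 mm wide; open, the fingers measure 114 mm over their backs; the gripper's body (76 mm by 85 mm) begins 54 mm behind the grasp point. The pads swing forward as they close: fully open they stand 13 mm farther back than shut.
Start: joints at [-71.018, 28.281, 77.091, -0, 74.628, -5.472], TCP at [0.259, -0.569, 0.231] pointing down, gripper open.
Joint ranges: [-166.48, 166.48], [-47.26, 123.95], [12.59, 153.08], [-70.14, 250.14], [6.76, 159.57], [-176.63, 176.63]. Speed limits (degrees/s): [108.29, 108.29, 147.25, 172.46, 172.46, 172.46].

## Interface

Orientations are given as a 3x3 rotation matrix whose columns are the frame's x, y, z axes.
In Python, from rig import r, inverse_kinematics, vision, order, spotter gives the robot as it stands. Calls block until the motion is done:
- r.movep(position, orientation): joint-space move of the TCP to a pose.
- r.movel(position, orientation=None, vel=0.15): straight line of the TCP; orientation=None keeps the orientation; vel is the mean speed in m/s.
- r.goto_joints(angles): joint-space move.
- r.grip(opening, grip_force=None): finger opening in m; grip_force is the grip in N (None keeps the last); returns when the fingers have stopped.
- r.pause(seconds).
- inverse_kinematics(position, orientation): joint angles nearest the present ones, or None.
- r.sense(): the state.
- vision.grab_frame(name): name is "scene" or "top" or "wrist"; returns (picture, depth): 400x640x3 uint8, blue, green, red; 400x640 float32, m along the optical axis (not along the pixel's ray), 0 where there is no reading.
- vision.camera_info(name): a dict with "fx", "fy", "cx", "cy" (pixels), "extrinsics" (4x4, takes a point from camera to world coordinates). Camera axes: x right, y down, z forward; pixel columns grow to the right and rows downward; lengths in m; the calibration is good to about 2 mm. A picture is of the moment at which its call begins: read the wrist's pose just before it. camera_info takes no time and is no camera call; for the wrist camera it gives the pose at the moment of the call.
A pose or a line that the arm cannot do raises r.Unreachable and nothing moves.
- order.close_job(): hands the job in, once; it reports no verdict.
Trained networks look in the newest picture that a camera, given by its name, has taken for a name from the list of things; names that differ only in an ending like _2 or _b are one class to them, and where a whole thing is asked for, a point or a joint stands for the part that bears it (a point fixed in the world has none). Each returns a list of dicts, best first, with "score" (0 to 1); they miss things now and then, are a little off and sometimes report something else, mostly with a low value. They report only what shows in the picture. A call takes as long as a camera call. They do not tell look-alikes from the thing itself.
- spotter.silhouettes(camera, query): "region" (400x640 bool, what is visible of it) and "uv" ([column, row] in pixels, amid what is visible of it).
The state is a dict: "clock": time; "joints": joint angles; "qd": joint speeds; "joint_efforts": joint torques, N m; "ee_pos": TCP position; "ee_rot": TCP orientation; "force": force on the tool from outside, world axes, zero at the start; "moment": the same for the moment, N m; "opening": finger opening in m.
Only numpy, scipy, OpenCV 4.12 (cv2) and the standard library are available. Lean on these libraries where they do the work, as an engineer would, in place of code of your own. Each camera call takes 0.05 s, during which the arm holds its last target.

## Task

Set the grinder's speed selector to speed four: push its bar round clockwise with a fingertip, click by click, until the arrow nose rests at the mark of four pips, and do not run past it or pinch the bar. Then press the small flat start button on the button station right down and let it come up again. Leave the mushroom stop button and the things lying around alone, and finish with the hand clear.

Things in the scene. Friction and masses are not known exactly. Their poses are not given: they have to be found in the camera images.
- selector_box: Speed selector box, fixed to the bench, left or right: grey case 150 (x) x 160 (y) mm, flat dark panel on top 56 mm above the bench. Low ears reach to y = +-96 mm, a cable gland to x = +89 mm. Origin: centre of the underside. The selector's vertical axis stands at x = -22 mm, y = 0. White marks lie round its far (+x) side: position 0 is 75 degrees counterclockwise of +x, the others follow clockwise, 30 degrees apart.
- mark_four (a point): The four-pip mark on the panel, 57 mm from the selector's axis, 45 degrees clockwise of the box's +x, 56 mm above the bench. Marks are white, in rows pointing outward 46 to 75 mm from the axis: a ring for position 0, then one, two, three, four and five pips for positions 1 to 5.
- selector (a joint): Selector angle, rad, growing clockwise seen from above: 0 at the ring, 0.524 per click, 2.094 at four pips, 2.618 at five (the last); starts in position 0, 1 or 2. A sprung ball holds each position: turning takes up to about 0.12 N m (5 N at 27 mm from the axis); some 0.05 rad past half-way (0.262 rad) to the next it jumps ahead into it by itself and stays. Damped: a slow push does not throw it on.
- selector_axis (a point): On the selector's axis at the top of its bar, 91 mm above the bench; x points along the bar to the nose (turns with it), z up. Black disc 76 mm across, its top 66 mm above the bench; on it an upright bar 14 mm wide, from 66 to 91 mm, with flat sides from 36 mm behind the axis (blunt tail) to 30 mm ahead. Push either end of it; over 25 N from the fingers on the selector counts as pinching or forcing.
- selector_nose (a point): Tip of the arrow nose at the top of the bar, 37 mm from the axis, 91 mm above the bench. A white line on the bar's top runs from near the axis to the nose.
- button_station: Two-button station, fixed to the bench, left or right, turned up to 1.2 rad either way: grey box 76 (x) x 150 (y) mm, flat aluminium panel on top 43 mm above the bench; a cable gland sticks out 14 mm at its +y end. Origin: centre of the underside. Start button at y = +38 mm, mushroom stop button at y = -38 mm (x = 0).
- start_button_top (a point): Centre of the top of the start button, the smaller one: flat, round, black, 28 mm across, its top 65 mm above the bench, standing 10 mm out of a round steel housing 44 mm across. Pressed straight down.
- start_button (a joint): Travel of the start button in m: 0 up, 0.006 fully down (takes 5 N there); it springs back. It counts as pressed from 0.004.
- stop_button_top (a point): Centre of the top of the stop button: a black mushroom head 42 mm across on a steel collar, its top 74 mm above the bench. To be left alone.
- stop_button (a joint): Travel of the stop button in m: 0 up, 0.006 fully down. Must stay below 0.002.
- steel_tin: Loose open steel tin, 67 mm across, 39 mm high. Origin: centre of the underside. Bystander.
- bolt: Loose grey steel bolt lying down, 85 mm long, head 27 mm. Origin: centre of the underside. Bystander.
- spanner: Loose steel combination spanner, 201 mm long, 36 mm wide, 8 mm thick, long along its y axis. Origin: centre of the underside. Bystander.
- pliers: Loose pliers with red handles, 172 mm long, 60 mm wide, 14 mm thick, long along their y axis. Origin: centre of the underside. Bystander.
There are look-alikes about, which are no part of the job. What is shaped like the selector_box but purple is not meant.

How it is judged:
By the outcome, as a careful person would: the job done as asked, in the order asked, and still so for the second after the job is handed in, with the robot touching nothing.
It also fails if it takes over 69 s, if anything falls off the work surface, if the arm or the gripper's body presses on something with over 40 N, if the wrist force passes 120 N, or if a joint passes its speed limit or range.

## Working session

There is one attempt and no reset: what is moved stays moved. The work goes in short steps, each a Python script; the robot and the scene stay as the last script left them, time stands still between calls to the robot, and variables do not carry over. Pictures are saved under pics/ and viewed, and the job is handed in when it is done.

```bash
ls; mkdir -p pics
python3 - <<'E'
from rig import r,vision
import cv2
for n in("scene","top"):
    p,d=vision.grab_frame(n); cv2.imwrite(f"pics/{n}0.png",p)
    c=vision.camera_info(n); print(n,c)
print(r.sense()["clock"])
E
```

```text
pics
scene {'fx': 396.07873291620876, 'fy': 396.07873291620876, 'cx': 320.527451956779, 'cy': 199.92763621006483, 'extrinsics': array([[-0.81999593, -0.35705527,  0.44734574, -0.02647022],
       [-0.5722581 ,  0.52683964, -0.62845896,  0.94067867],
       [-0.01128488, -0.77133101, -0.63633413,  0.94100841],
       [ 0.        ,  0.        ,  0.        ,  1.        ]])}
top {'fx': 369.11800645512653, 'fy': 369.11800645512653, 'cx': 325.36794743427174, 'cy': 203.01354611907706, 'extrinsics': array([[ 1.92874240e-02, -9.89727597e-01,  1.41659024e-01,
         3.60169815e-01],
       [-9.99813281e-01, -1.89252555e-02,  3.90356370e-03,
         1.28414185e-01],
       [-1.18253149e-03, -1.41707864e-01, -9.89907815e-01,
         1.51118292e+00],
       [ 0.00000000e+00,  0.00000000e+00,  0.00000000e+00,
         1.00000000e+00]])}
0.1
```

View pics/scene0.png

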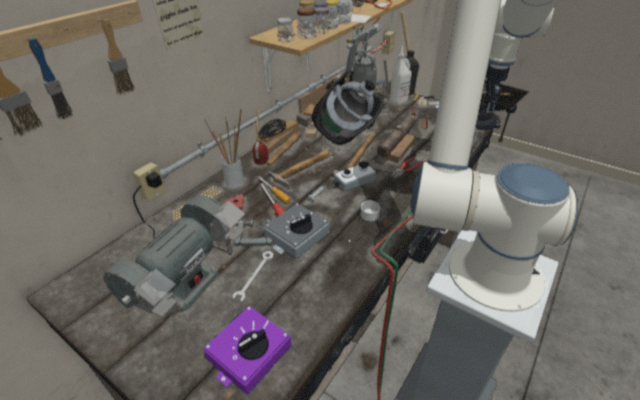

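View pics/top0.png

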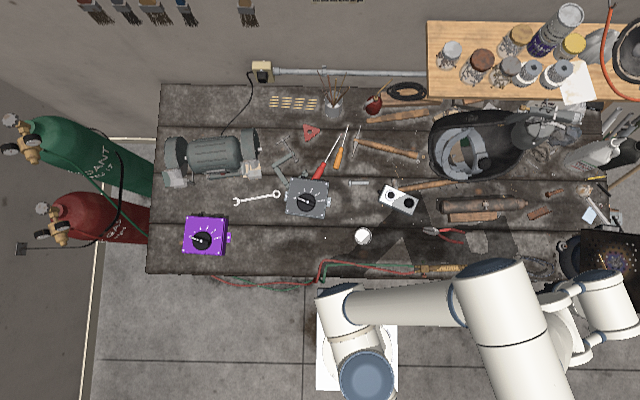

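The top view shows the grey selector box at about (307,197), the purple look-alike at (205,235) and the button station at (399,199). The tin is at (362,236), the spanner at (256,199), the bolt at (358,183) and the pliers at (445,232). Next I'll take close crops and network detections.

```bash
cat > h.py <<'E'
from rig import r,inverse_kinematics,vision,order,spotter
import numpy as np, cv2
def ray_z(cam,uv,z):
    c=vision.camera_info(cam) if isinstance(cam,str) else cam
    E=c["extrinsics"]; d=E[:3,:3]@np.array([(uv[0]-c["cx"])/c["fx"],(uv[1]-c["cy"])/c["fy"],1]); o=E[:3,3]
    return o+d*(z-o[2])/d[2]
def proj(cam,P):
    c=vision.camera_info(cam) if isinstance(cam,str) else cam
    E=c["extrinsics"]; q=E[:3,:3].T@(np.asarray(P)-E[:3,3]); return np.array([c["fx"]*q[0]/q[2]+c["cx"],c["fy"]*q[1]/q[2]+c["cy"]])
E
python3 - <<'E'
from h import *
p,d=vision.grab_frame("top")
zs=dict(selector_box=.056,selector=.091,button_station=.043,start_button=.065,stop_button=.074,steel_tin=.039,bolt=.01,spanner=.005,pliers=.01)
for q,z in zs.items():
    for s in spotter.silhouettes("top",q)[:3]:
        print(q,round(s["score"],2),np.round(s["uv"]),s["region"].sum(),np.round(ray_z("top",s["uv"],z),3))
a=cv2.resize(p[165:235,270:345],None,fx=5.3,fy=5.3,interpolation=cv2.INTER_CUBIC)
b=cv2.resize(p[165:235,365:440],None,fx=5.3,fy=5.3,interpolation=cv2.INTER_CUBIC)
cv2.imwrite("pics/crop1.png",np.hstack([a,b]))
E
```

```text
selector_box 0.9 [207. 234.] 1773 [0.436 0.598 0.056]
selector_box 0.76 [306. 198.] 1571 [0.588 0.21  0.056]
selector 0.69 [303. 204.] 285 [0.559 0.22  0.091]
button_station 0.81 [395. 200.] 759 [ 0.587 -0.146  0.043]
start_button 0.21 [397. 202.] 745 [ 0.578 -0.149  0.065]
bolt 0.59 [355. 182.] 90 [0.666 0.015 0.01 ]
spanner 0.6 [260. 197.] 196 [0.596 0.407 0.005]
pliers 0.66 [443. 231.] 325 [ 0.469 -0.346  0.01 ]
pliers 0.19 [305. 203.] 276 [0.575 0.216 0.01 ]
```

View pics/crop1.png

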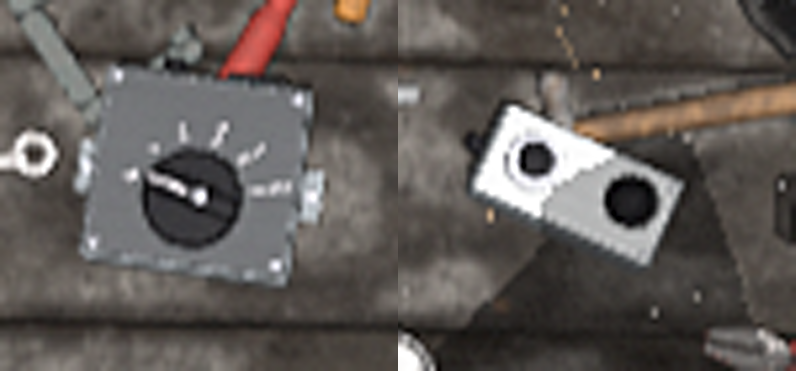

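Could be taken for the selector: the grey box at (306,198) or the purple one at (205,235). I choose the grey one, and the crop shows its bar on the ring (position 0). For the start button: the small button with the steel ring at (391,195) or the mushroom at (408,203). I choose the small one, at the gland end. Next I'll look closer with the wrist camera.

```bash
cat >> h.py <<'E'
def R(psi):
    c,s=np.cos(np.radians(psi)),np.sin(np.radians(psi)); return np.array([[c,s,0],[s,-c,0],[0,0,-1.]])
E
python3 - <<'E'
from h import *
for psi in (-23,-143,157,37):
    print(psi,inverse_kinematics([.56,.21,.1],R(psi)), inverse_kinematics([.6,-.13,.1],R(psi)))
R0=r.sense()["ee_rot"]; print(np.round(R0,2))
c=vision.camera_info("wrist"); E=c["extrinsics"]; print(c["fx"],np.round(R0.T@(E[:3,3]-r.sense()["ee_pos"]),3),np.round(R0.T@E[:3,:3],2))
E
```

```text
-23 [ 1.48369036e+01  3.48066262e+01  8.88827589e+01 -2.54444375e-14
  5.63106149e+01  1.27836904e+02] [-1.77962152e+01  3.58211418e+01  8.65122567e+01 -2.54444375e-14
  5.76666015e+01  9.52037848e+01]
-143 [ 1.48369036e+01  3.48066262e+01  8.88827589e+01 -2.54444375e-14
  5.63106149e+01 -1.12163096e+02] [-1.77962152e+01  3.58211418e+01  8.65122567e+01 -2.54444375e-14
  5.76666015e+01 -1.44796215e+02]
157 [ 1.48369036e+01  3.48066262e+01  8.88827589e+01 -2.54444375e-14
  5.63106149e+01 -5.21630964e+01] [-1.77962152e+01  3.58211418e+01  8.65122567e+01 -2.54444375e-14
  5.76666015e+01 -8.47962152e+01]
37 [ 1.48369036e+01  3.48066262e+01  8.88827589e+01 -2.54444375e-14
  5.63106149e+01  6.78369036e+01] [-1.77962152e+01  3.58211418e+01  8.65122567e+01 -2.54444375e-14
  5.76666015e+01  3.52037848e+01]
[[ 0.91  0.41 -0.  ]
 [ 0.41 -0.91  0.  ]
 [ 0.   -0.   -1.  ]]
314.22374286201415 [ 0.082 -0.    -0.144] [[ 0.   -0.95 -0.32]
 [ 1.    0.    0.  ]
 [-0.   -0.32  0.95]]
```

Run:
```python
from h import *
r.grip(0.0)
import pickle
for n,pos,psi in(("st",[.57,-.15,.2],157),("box",[.57,.22,.2],157)):
    r.movep(pos,R(psi)); c=vision.camera_info("wrist"); p,d=vision.grab_frame("wrist")
    pickle.dump((c,p,d),open(n+".pkl","wb")); cv2.imwrite(f"pics/w_{n}.png",p)
    for q in("selector","start_button","stop_button","button_station"):
        for s in spotter.silhouettes("wrist",q)[:2]: print(n,q,round(s["score"],2),np.round(s["uv"]),s["region"].sum())
s=r.sense();print(s["clock"],s["opening"],s["joints"])
```

```text
st start_button 0.6 [359. 210.] 637
st stop_button 0.75 [285. 212.] 1446
st button_station 0.58 [326. 198.] 10702
box selector 0.68 [318. 190.] 4947
box start_button 0.67 [ 50. 335.] 592
box start_button 0.41 [ 59. 313.] 8045
box stop_button 0.6 [315. 190.] 5044
5.1417 0.00011615961671021382 [ 1.54279004e+01  2.88915387e+01  8.13873500e+01 -3.22565796e-03
  6.97208994e+01 -5.15038551e+01]
```

View pics/w_st.png

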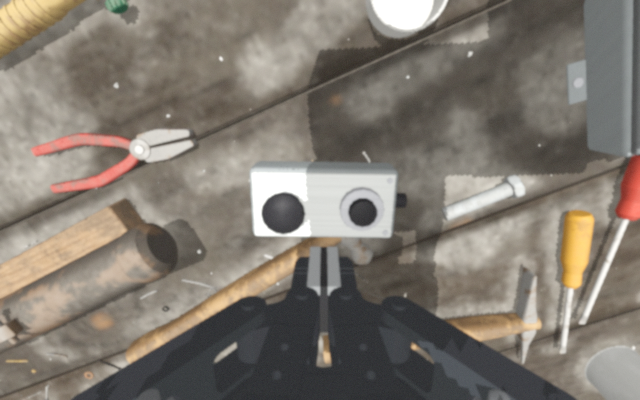

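View pics/w_box.png

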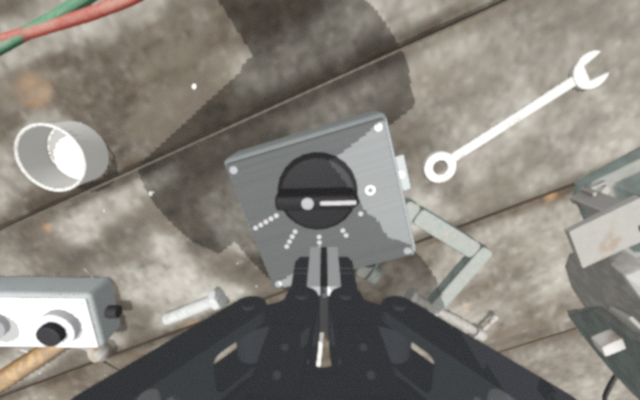

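The wrist views show the station: the start button at (363,210) is the small one in the steel ring at the gland end, and the mushroom is at (284,212). The grey selector has its ring at (370,190) and its nose at (357,202). I'll fit both poses accurately.

Run:
```python
from h import *
import pickle
c,p,d=pickle.load(open("box.pkl","rb"))
cv2.imwrite("pics/z_box.png",cv2.resize(p[105:295,215:425],None,fx=3.8,fy=3.1,interpolation=cv2.INTER_CUBIC)[:600])
corn=[ (234,170),(378,128),(406,251)]
for u in corn: print("screw",ray_z(c,u,.056).round(4))
for u in [(370,190),(307,203),(357,202),(319,240),(290,240),(265,222)]: print(u,ray_z(c,u,.056).round(4),ray_z(c,u,.091).round(4))
c,p,d=pickle.load(open("st.pkl","rb"))
print("start",ray_z(c,(363,212),.065),"stop",ray_z(c,(284,213),.074))
cv2.imwrite("pics/z_st.png",cv2.resize(p[150:250,240:410],None,fx=4.5,fy=4.5,interpolation=cv2.INTER_CUBIC))
```

```text
screw [0.5241 0.1476 0.056 ]
screw [0.5405 0.2847 0.056 ]
screw [0.6677 0.2691 0.056 ]
(370, 190) [0.5923 0.2579 0.056 ] [0.5804 0.2571 0.091 ]
(307, 203) [0.5807 0.1972 0.056 ] [0.5703 0.2037 0.091 ]
(357, 202) [0.5987 0.2421 0.056 ] [0.5861 0.2432 0.091 ]
(319, 240) [0.6216 0.1922 0.056 ] [0.6062 0.1994 0.091 ]
(290, 240) [0.6102 0.1653 0.056 ] [0.5961 0.1758 0.091 ]
(265, 222) [0.5827 0.1508 0.056 ] [0.572  0.1631 0.091 ]
start [ 0.60665761 -0.12567953  0.065     ] stop [ 0.57553407 -0.19254777  0.074     ]
```

View pics/z_box.png

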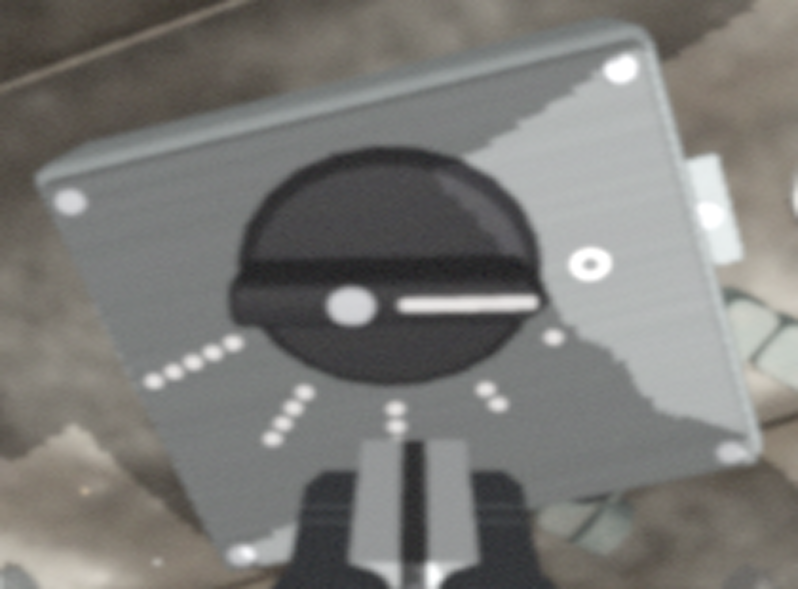

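View pics/z_st.png

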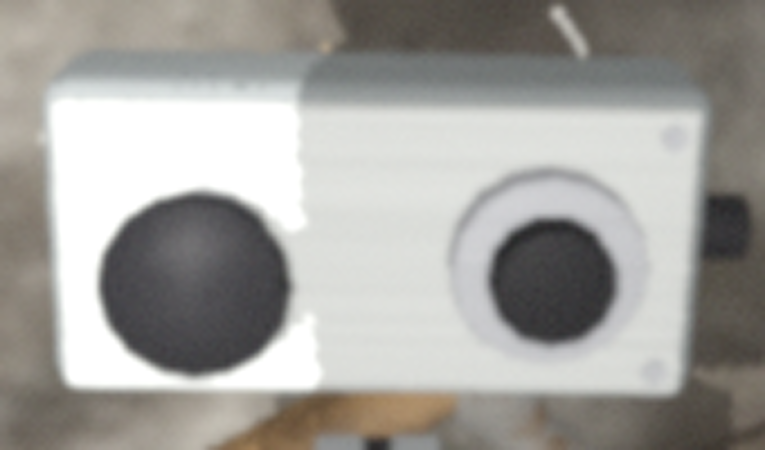

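Run:
```python
from h import *
import pickle
c,p,d=pickle.load(open("box.pkl","rb"))
f=lambda u:(u[0]/3.8+215-.37,u[1]/3.1+105-.34)
S=[ray_z(c,f(u),.056)[:2] for u in [(71,202),(621,69),(733,453),(242,553)]]
C=np.mean(S,0); print("centre",C,[np.linalg.norm(S[i]-S[(i+1)%4]).round(4) for i in range(4)])
ex=(S[2]-S[1])+(S[3]-S[0]); ey=(S[1]-S[0])+(S[2]-S[3])
print("yaw",np.degrees(np.arctan2(ex[1],ex[0])),np.degrees(np.arctan2(-ey[0],ey[1])))
yaw=np.arctan2(ex[1]-ey[0],ex[0]+ey[1]); print(np.degrees(yaw))
A=C+ -.022*np.array([np.cos(yaw),np.sin(yaw)])
H=ray_z(c,f((352,306)),.091)[:2]; print("axis",A,"hub",H)
for n,u in [("0",(590,264)),("1",(553,338)),("2a",(486,389)),("2b",(498,405)),("3",(396,409)),("4a",(305,392)),("4d",(272,439)),("5a",(233,343)),("5e",(153,381))]:
    v=ray_z(c,f(u),.056)[:2]-A; print(n,np.linalg.norm(v).round(4),(np.degrees(np.arctan2(v[1],v[0])-yaw)).round(1))
N=ray_z(c,f((538,300)),.091)[:2];N2=ray_z(c,f((400,305)),.091)[:2]
for a,b in((N,A),(N,N2),(N,H)): v=a-b; print("nose",np.linalg.norm(v),np.degrees(np.arctan2(v[1],v[0])-yaw))
# fingertip check
print(proj(c,[.57,.22,.2]))
```

```text
centre [0.59562304 0.20886397] [np.float64(0.1389), np.float64(0.1292), np.float64(0.1391), np.float64(0.1281)]
yaw -6.435925872698923 -6.829003535599313
-6.640061989623596
axis [0.57377061 0.21140787] hub [0.5706625  0.20381827]
0 0.05 75.2
1 0.0475 44.6
2a 0.0475 14.8
2b 0.0541 14.7
3 0.0478 -15.3
4a 0.0476 -45.2
4d 0.0669 -45.2
5a 0.048 -75.3
5e 0.0732 -75.2
nose 0.03345084772232986 76.43065907981197
nose 0.030890370154123978 76.32031438007544
nose 0.04164795213422657 76.02493561108224
[325.00249057 260.55991902]
```

```bash
cat >> h.py <<'E'
A=np.array([.57377,.21141]); YAW=-6.64
def pose(sel_deg,s,rho=.026,z=.074):
    th=np.radians(YAW+75-sel_deg); u=np.array([np.cos(th),np.sin(th)]); n=np.array([-u[1],u[0]])
    return np.r_[A+rho*u+s*n,z], R(np.degrees(th)+90), n
E
python3 - <<'E'
from h import *
P,Q,n=pose(0,.030); r.movep(P+[0,0,.04],Q); r.movel(P,vel=.1)
r.pause(.2); f0=r.sense()["force"]; print(f0,r.sense()["clock"])
np.save("f0.npy",f0)
s=.030; hist=[]
while s>.010:
    s-=.001; P,Q,n=pose(0,s); r.movel(P,vel=.02); f=r.sense()["force"]-f0; hist.append((round(s,3),(f[:2]@n).round(2)))
    if abs(f[:2]@n)>1.5: break
print(hist); print(r.sense()["clock"],r.sense()["force"]-f0, r.sense()["ee_pos"]-P)
p,d=vision.grab_frame("wrist"); cv2.imwrite("pics/c1.png",p)
E
```

```text
[-0.18125122 -0.52140863  0.74736034] 6.3417
[(0.029, np.float64(-0.0)), (0.028, np.float64(-0.8)), (0.027, np.float64(0.42)), (0.026, np.float64(-0.4)), (0.025, np.float64(0.1)), (0.024, np.float64(-0.24)), (0.023, np.float64(-0.2)), (0.022, np.float64(0.72)), (0.021, np.float64(0.17)), (0.02, np.float64(0.24)), (0.019, np.float64(-0.5)), (0.018, np.float64(1.89))]
9.3417 [-1.64067608  0.98912426 -0.11263419] [-1.72203698e-04  4.71743287e-05 -2.39157267e-05]
```

View pics/c1.png

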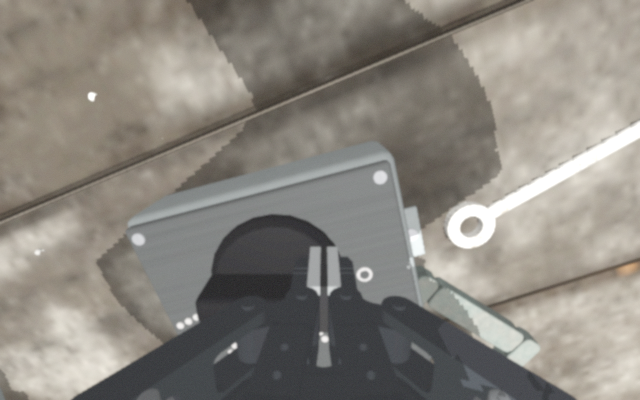

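The picture shows the fingertips against the bar, with the ring at (364,274). Contact came at s = 18 mm, which matches the geometry. I'll push one click and check it.

```bash
cat >> h.py <<'E'
def sweep(a,b,s=.018,step=3.,vel=.025):
    f0=np.load("f0.npy"); out=[]
    for x in np.linspace(a,b,int(np.ceil(abs(b-a)/step))+1)[1:]:
        P,Q,n=pose(x,s); r.movel(P,Q,vel=vel); f=r.sense()["force"]-f0
        out.append((round(float(x),1),(f[:2]@n).round(1)))
        if np.linalg.norm(f)>15: print("FORCE",f); break
    print(out,r.sense()["clock"])
E
python3 - <<'E'
from h import *
sweep(0,24)
r.pause(.2); print((r.sense()["force"]-np.load("f0.npy")))
p,d=vision.grab_frame("wrist"); cv2.imwrite("pics/c2.png",p)
p,d=vision.grab_frame("top"); cv2.imwrite("pics/c2t.png",cv2.resize(p[165:235,270:345],None,fx=6,fy=6,interpolation=cv2.INTER_CUBIC))
E
```

```text
[(3.0, np.float64(3.6)), (6.0, np.float64(3.6)), (9.0, np.float64(3.2)), (12.0, np.float64(0.1)), (15.0, np.float64(0.2)), (18.0, np.float64(-0.1)), (21.0, np.float64(-0.0)), (24.0, np.float64(0.3))] 11.3917
[0.70046313 0.2372559  0.15548853]
```

View pics/c2.png

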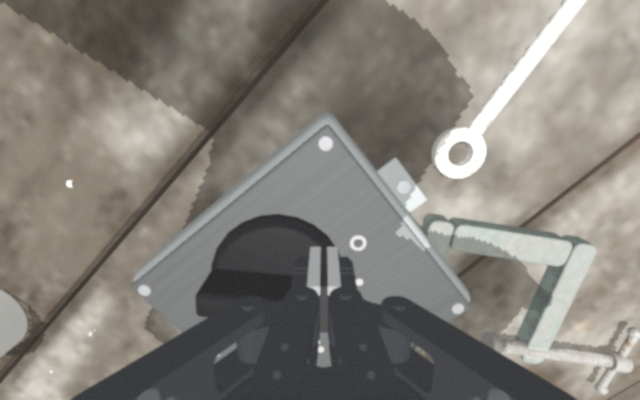

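View pics/c2t.png

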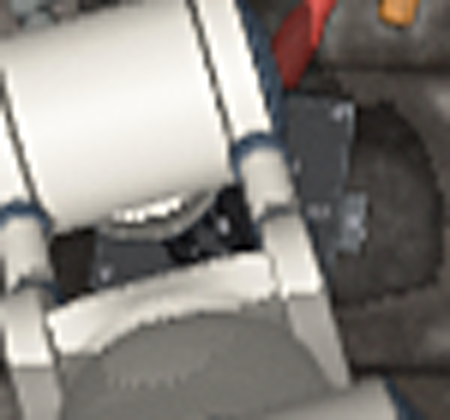

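The force dropped at about 10°, so click 1 jumped and the finger is now free of the bar. I'll do click 2 with finer steps and then back off to see the bar.

Run:
```python
from h import *
sweep(24,46,step=2.)
P,Q,n=pose(46,.018); r.movel(P+[0,0,.03],vel=.15); P,Q,n=pose(46,.060); r.movel(P+[0,0,.06],vel=.2)
p,d=vision.grab_frame("wrist"); cv2.imwrite("pics/c3.png",p); print(r.sense()["clock"])
import pickle; pickle.dump((vision.camera_info("wrist"),p),open("c3.pkl","wb"))
```

```text
[(26.0, np.float64(-0.4)), (28.0, np.float64(0.6)), (30.0, np.float64(1.6)), (32.0, np.float64(1.9)), (34.0, np.float64(4.4)), (36.0, np.float64(4.3)), (38.0, np.float64(4.0)), (40.0, np.float64(1.5)), (42.0, np.float64(0.8)), (44.0, np.float64(0.3)), (46.0, np.float64(-0.6))] 14.4417
15.25
```

View pics/c3.png

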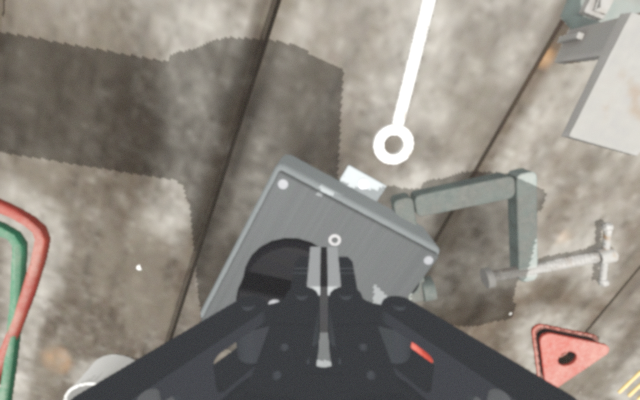

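Hidden behind the fingers, but the force pattern repeats exactly 30° on. I'll do click 3, then view it from a better pose.

Run:
```python
from h import *
P,Q,n=pose(46,.026); r.movel(P+[0,0,.05],Q,vel=.2); r.movel(P,vel=.1)
sweep(46,54,s=.020,step=4.)
sweep(54,76,step=2.)
P,Q,n=pose(76,.018); P2=pose(74,.022)[0]; r.movel(P2,vel=.05); r.movel(P2+[0,0,.06],vel=.2)
r.movep([.57,.22,.2],R(157))
p,d=vision.grab_frame("wrist"); cv2.imwrite("pics/c4.png",p[100:300,200:440].repeat(3,0).repeat(3,1)); print(r.sense()["clock"])
```

```text
[(50.0, np.float64(0.6)), (54.0, np.float64(1.4))] 16.9417
[(56.0, np.float64(1.2)), (58.0, np.float64(0.9)), (60.0, np.float64(-0.0)), (62.0, np.float64(3.6)), (64.0, np.float64(4.5)), (66.0, np.float64(4.3)), (68.0, np.float64(4.0)), (70.0, np.float64(2.2)), (72.0, np.float64(0.6)), (74.0, np.float64(0.5)), (76.0, np.float64(1.2))] 19.7083
21.6917
```

View pics/c4.png

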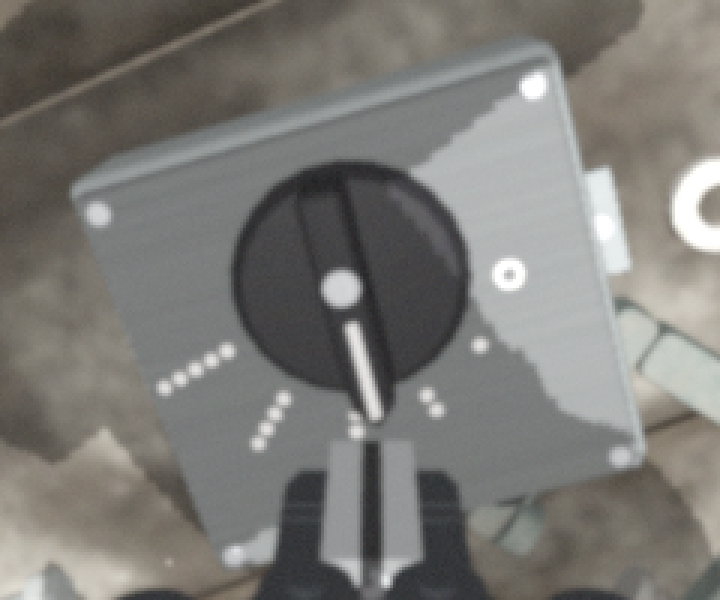

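```bash
cat >> h.py <<'E'
def nose_sel(c,tip,base):
    v=(ray_z(c,tip,.091)-ray_z(c,base,.091)); return 75-(np.degrees(np.arctan2(v[1],v[0]))-YAW)
E
python3 - <<'E'
from h import *
print(nose_sel(vision.camera_info("wrist"),(325,239.3),(317.3,208.3)))
P,Q,n=pose(74,.026); r.movep(P+[0,0,.05],Q); r.movel(P,vel=.12)
sweep(74,84,s=.020,step=4.)
sweep(84,105,step=2.)
P2=pose(102,.024)[0]; r.movel(P2,vel=.05); r.movel(P2+[0,0,.06],vel=.2)
r.movep([.57,.22,.2],R(157))
p,d=vision.grab_frame("wrist"); cv2.imwrite("pics/c5.png",p[100:300,200:440].repeat(3,0).repeat(3,1)); print(r.sense()["clock"])
E
```

```text
78.6060388786427
[(77.3, np.float64(0.1)), (80.7, np.float64(1.3)), (84.0, np.float64(0.9))] 24.425
[(85.9, np.float64(0.8)), (87.8, np.float64(0.1)), (89.7, np.float64(0.3)), (91.6, np.float64(3.0)), (93.5, np.float64(4.1)), (95.5, np.float64(3.5)), (97.4, np.float64(2.8)), (99.3, np.float64(2.2)), (101.2, np.float64(1.7)), (103.1, np.float64(0.1)), (105.0, np.float64(0.5))] 27.1917
29.625
```

View pics/c5.png

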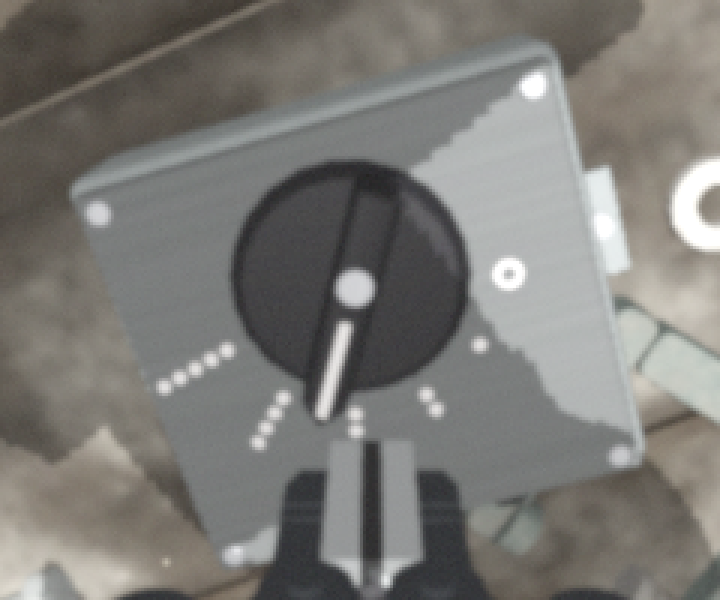

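Run:
```python
from h import *
c=vision.camera_info("wrist"); g=lambda x,y:(200+x/3-.33,100+y/3-.33)
for n,t,b in(("old",(375,416),(352,325)),("new",(322,416),(346,325))):
    print(n,nose_sel(c,g(*t),g(*b)))
for h in ((354,288),(341,289)): print(ray_z(c,g(*h),.091)[:2],A)
print(g(0,0),(np.array(proj(c,np.r_[A,.091]))-[199.67,99.67])*3)
for sel in (60,75,90,105,120):
    th=np.radians(YAW+75-sel);u=np.array([np.cos(th),np.sin(th)])
    print(sel,[((proj(c,np.r_[A+q*u,.091])-[199.67,99.67])*3).round() for q in(-.036,0.005,.035)])
```

```text
old 78.37733446707038
new 105.75573237630954
[0.56716371 0.2157544 ] [0.57377 0.21141]
[0.56600632 0.21227338] [0.57377 0.21141]
(199.67, 99.67) [349.17200941 314.10496632]
60 [array([280., 208.]), array([358., 328.]), array([412., 410.])]
75 [array([311., 194.]), array([354., 330.]), array([383., 421.])]
90 [array([345., 189.]), array([350., 331.]), array([353., 426.])]
105 [array([379., 193.]), array([345., 330.]), array([322., 423.])]
120 [array([411., 205.]), array([341., 329.]), array([293., 413.])]
```

The measured angles show the bar still near the half-way crest: 78° earlier and about 106° now, with four pips at 120°. The force fades before the jump at about 108°, so I need to push a little further and then look again.

Run:
```python
from h import *
P,Q,n=pose(102,.026); r.movep(P+[0,0,.05],Q); r.movel(P,vel=.12)
sweep(102,103,s=.018,step=2.)
sweep(103,111,step=1.)
r.pause(.3)
P2=pose(108,.024)[0]; r.movel(P2,vel=.05); r.movel(P2+[0,0,.06],vel=.2)
r.movep([.57,.22,.2],R(157))
p,d=vision.grab_frame("wrist"); cv2.imwrite("pics/c6.png",p[100:300,200:440].repeat(3,0).repeat(3,1)); print(r.sense()["clock"])
```

```text
[(103.0, np.float64(1.5))] 32.275
[(104.0, np.float64(0.2)), (105.0, np.float64(0.4)), (106.0, np.float64(-0.3)), (107.0, np.float64(0.4)), (108.0, np.float64(0.5)), (109.0, np.float64(-0.2)), (110.0, np.float64(0.0)), (111.0, np.float64(0.2))] 34.275
37.0917
```

View pics/c6.png

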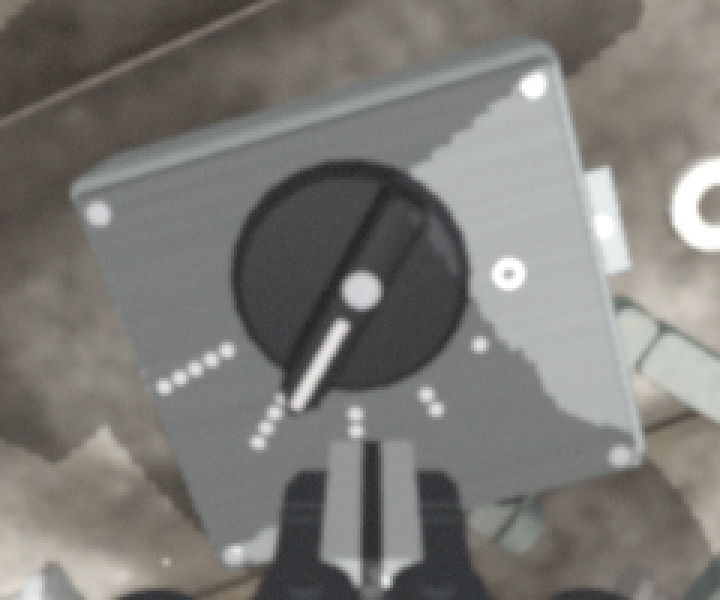

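The nose now rests at the four-pip mark: the line runs (344,323)→(297,406) against (341,329)→(293,413) predicted for 120°. Now the start button.

Run:
```python
from h import *
c=vision.camera_info("wrist"); print("sel",nose_sel(c,(200+297/3-.33,100+406/3-.33),(200+344/3-.33,100+323/3-.33)))
B=np.array([.6067,-.1257,0]); Q=R(67)
r.movep(B+[0,0,.12],Q); r.movel(B+[0,0,.070],vel=.1); r.pause(.15); f0=r.sense()["force"]
out=[];z=.067
while z>.0565:
    r.movel(B+[0,0,z],vel=.02); f=(r.sense()["force"]-f0); out.append((round(z,4),f[2].round(1)))
    if f[2]>12: break
    z-=.001
r.pause(.2); print(out,r.sense()["force"]-f0,r.sense()["ee_pos"])
r.movel(B+[0,0,.12],vel=.1)
r.movep([.57,-.15,.2],R(157)); p,d=vision.grab_frame("wrist"); cv2.imwrite("pics/d1.png",p)
r.movep([.45,0.03,.3],R(157)); p,d=vision.grab_frame("wrist"); cv2.imwrite("pics/d2.png",p); print(r.sense()["clock"])
```

```text
sel 119.8136564559556
[(0.067, np.float64(-0.9)), (0.066, np.float64(-1.2)), (0.065, np.float64(1.1)), (0.064, np.float64(0.9)), (0.063, np.float64(1.5)), (0.062, np.float64(1.7)), (0.061, np.float64(3.8)), (0.06, np.float64(4.6)), (0.059, np.float64(5.4)), (0.058, np.float64(18.4))] [-3.27855031  0.83871518 17.90206394] [ 0.60685659 -0.12578066  0.05881329]
45.2917
```

View pics/d1.png

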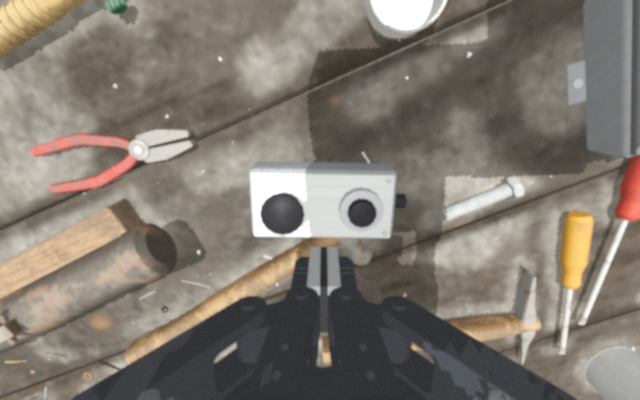

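View pics/d2.png

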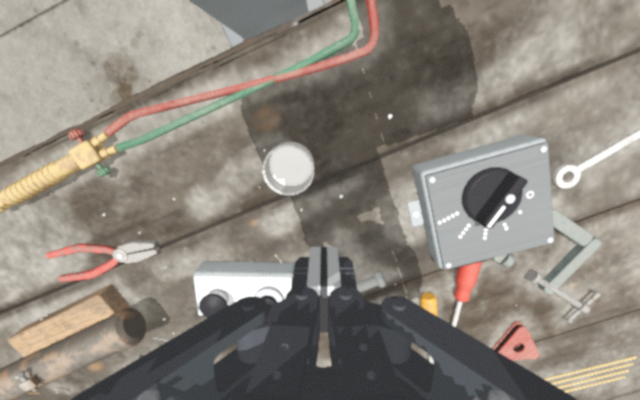

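The button hit its stop (5.4 N, then 18 N) and came up again. In the pictures the button top is back at (363,212), the bystanders are where they were, the selector is on four pips at about (490,225), and the hand is clear at z = 0.3 m.

Run:
```python
from h import *
order.close_job(); print(r.sense()["clock"])
```

```text
the job is handed in; nothing more can be done
the job is handed in; nothing more can be done
```

The selector is on speed four, the start button has been pressed and is back up, and I handed the job in with about 45 s on the robot's clock.

- **Selector:** I pushed the grey box's bar clockwise from position 0 with the shut fingertips, at no more than about 4.5 N. My last close view put it at 119.8°, against 120° for four pips. I backed the finger off after clicks 2, 3 and 4 to look. After click 3, and on the first try at click 4, the bar was still sitting near the half-way point (78° and 106°). I pushed on slightly each time and it went in; it was not run past the mark.
- **Start button:** It went down to its end stop, where the reading rose from 5.4 N to about 18 N. I released it, and the picture afterwards shows it up again.
- **Last views:** The stop button and the bystanders I could see, namely tin, bolt, pliers and the visible end of the spanner, look unmoved. The hand is clear, 0.3 m above the bench. I judged these by eye from the pictures; no check failed or disagreed at the end.

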